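Lay the stone blank on its back against the stop

TASK

Two stone blanks stand on end on the mason's board. Gently push the grey-green one (with the blue-grey tooled face) over onto its back, so that it lies on the board with its tooled face up, then push it along the board until its top end is snug and square against the wooden stop. Only push it, never grip or lift it, and leave the ochre stone standing and all other things where they are.

Things in the scene. Friction and masses are not known exactly. Their poses are not given: they have to be found in the camera images.
- board: Mason's board, fixed plywood sheet 340 (x) by 360 (y) by 18 mm thick lying on the table. Origin at the centre of its underside, z up; its +x points to the dark wooden stop, a batten 35 mm wide and 35 mm high above the board, fixed across the full width of the board along its far end. The stop's near face lies 130 mm from the origin along +x.
- stop (a point): Middle of the foot of the stop's near face, on the board's top surface (18 mm above the table). Axes as the board's: +x points into the stop, y along the stop, z up. The stop is rigid.
- blank: Loose grey-green stone block, 50 mm thick (x), 64 wide (y), 125 tall (z), 0.7 to 0.95 kg. Starts standing on end on the board, in one of two places side by side. Origin at the centre of its foot end, z towards its top end. Its -x face, with blue-grey chisel marks, is the tooled face; it starts facing away from the stop within 9 degrees. Lying on its back: +x down, z level.
- blank_top (a point): Centre of the top end of the grey-green stone (125 mm from its foot). Tipped straight over, the stone leaves 30 to 80 mm of board between this end and the stop.
- blank_center (a point): Centre of the grey-green stone, 25 mm above the board when it lies on its back. Pushed near the top of the tooled face (a few newtons) it tips about its far bottom edge, and beyond 22 degrees falls over by itself.
- other: Loose plain ochre stone block, same size and about the same mass as the grey-green one, standing on end on the board about 170 mm to its side; origin at the centre of its underside. Leave it standing.
- chisel: Stone chisel, 190 mm long and 20 mm wide, 18 mm high, lying on the board lengthwise between the two stones' lanes; origin under the middle of its length. Bystander.
- mallet: Round wooden mason's mallet, 92 mm across, standing on its head with the handle up, 225 mm high; origin at the centre of its underside. Bystander to the left of the board.
- mug: Blue mug, 80 mm across, 85 mm high; origin at the centre of its underside. Bystander to the right.
- offcut: Pale stone offcut 90 by 70 by 45 mm high; origin at the centre of its underside. Bystander to the left.
- brush: Hand brush lying on the table to the right. Bystander.
Not all that is in view belongs to the job. Leave any purple or red look-alike of the blank alone.

How it is judged (in metres and radians):
On the way, in this order (a step that is already met when the one before it is completed fails the run):
1. the grey-green stone lies on its back on the board, tooled face up (angle between blank's own x axis and vertical above 3 rad and height (world z) of blank_center between 0.038 and 0.048 m and x of blank_top in the frame of stop below 0.004 m and y of blank_center in the frame of stop between -0.16 and 0.16 m), for 0.2 s.
2. its top end is snug and square against the stop (all of step 1 and x of blank_top in the frame of stop above -0.006 m and angle between the z axis of blank and the x axis of stop, either way round below 0.09 rad), for 0.2 s.
At the end, for the whole second after the job is handed in: The grey-green stone lies at rest flat on the board (within 8 degrees) with its tooled face up, its top end within 6 mm of the stop and square to it within 5 degrees; the ochre stone stands within 20 mm of where it was; the other things are within 30 mm of where they were (all of step 2 and linear speed of blank below 0.01 m/s and angle between other's own z axis and vertical below 0.08 rad and distance of other from where it was at the start of the episode below 0.02 m and distance of each of mallet, mug, offcut, brush, chisel from where it was at the start of the episode below 0.03 m); the robot touches nothing.
It fails at once if the stone is lifted off the board (its centre rises over 12 mm more than tipping needs, or over 15 mm once lying) (height (world z) of blank_center above 0.097 m or (angle between blank's own x axis and vertical above 2.9 rad and height (world z) of blank_center above 0.058 m)).
It fails at once if the fingers press or squeeze the stone with more than 38 N (contact force between the fingers and blank above 38 N).
It fails at once if the ochre stone is tipped or shoved over 20 mm (angle between other's own z axis and vertical above 0.2 rad or distance of other from where it was at the start of the episode above 0.02 m).
It fails at once if the chisel, mallet, mug, offcut or brush is shoved over 30 mm (distance of any of mallet, mug, offcut, brush, chisel from where it was at the start of the episode above 0.03 m).
It also fails if it takes over 46 s, if anything falls off the work surface, if the arm or the gripper's body presses on something with over 40 N, if the wrist force passes 120 N, or if a joint passes its speed limit or range.

ROBOT

A 6-joint arm with a two-finger parallel gripper is mounted at the origin on the work surface. World frame = base frame: x ahead of the robot, y to its left, z up, the work surface at z = 0. Lengths are in mm, angles in rad, forces in N, time in s.
With the tool pointing down it reaches from about 350 to 975 mm from the base axis. Payload 7.1 kg.
Tool frame: the origin (TCP) lies midway between the tips of the shut fingers; the grasp point (between the pads) lies 19 mm behind it; z points along the fingers, y is the line along which they close (so a half turn about z gives the same grasp; the last joint's range is limited). The gripper opens to 88 mm and grips with 3 to 60 N. Pads are 20 mm wide; open, the fingers measure 115 mm over their backs; the gripper's body (75 mm by 178 mm) begins 61 mm behind the grasp point.
Start: joints at [1.313, 0.423, 1.63, -0, 1.089, -0.019], TCP at [147.804, 607.255, 222.675] pointing down, gripper open.
Joint ranges: [-3, 3], [-0.9, 2.11], [0.09, 2.58], [-1.31, 4.45], [0.11, 2.69], [-2.54, 2.54]. Speed limits (rad/s): [2.39, 2.39, 3.01, 3.14, 3.14, 3.14].

INTERFACE

Orientations are given as a rotation vector (axis times angle).
In Python, from workcell import ctrl gives the robot as it stands.
- The arm moves only by the shell command python3 -m inch 'ROWS' [OPENING]. ROWS is JSON, a list of rows, each an object with "xyz": the shift along the tool's x, y, z in mm, a list of three; "rot": the turn, a rotation vector about the tool's x, y, z in rad, a list of three. In form: [{"xyz": [dx, dy, dz], "rot": [ax, ay, az]}, ...]. A call has 1 to 12 rows; each row is the pose to reach, as a shift and turn from the pose commanded when the call began, along the tool's axes at that moment; what a row does not reach only later rows make up. A row lasts 1/12 s, in which the tool goes at most 41.7 mm and 7.16 degrees, less where a joint would pass 70% of its speed; a pose out of reach is approached as far as the arm can. A call with a gripper value outside its range is refused whole. OPENING is the closure in counts, from 0 (fully open) to 255 (shut), set as the call begins (- or left out, the last holds). The fingers move at their own pace and stop on an object; the grip force is fixed at half the most. Time passes only in rows, so rows that repeat a pose let the fingers close. It gives the time, the measured TCP pose, the force, the opening and the grip force at its end, in the units of the state.
- ctrl.get_obs(): the state, without advancing time (a new reading comes with each control period).
- ctrl.get_image(name): name is "scene" or "top" or "wrist"; returns the picture (420x560x3 uint8, red, green, blue); there is no depth.
- ctrl.camera_model(name): a dict with "fx", "fy", "cx", "cy" (pixels), "position" and "attitude" of the camera in the world. Camera axes: x right, y up, looking along -z (the intrinsics and any distortion apply to the point x, -y, -z); pixel columns grow to the right and rows downward; lengths in mm; the calibration is good to about 2 mm. A picture is of the moment at which its call begins: read the wrist's pose just before it. camera_model takes no time and is no camera call; for the wrist camera it gives the pose at the moment of the call.
- ctrl.close_job(): hands the job in; it is judged then, once.
The state is a dict: "t": time; "qpos": joint angles; "qvel": joint speeds; "joint_torque": joint torques, N m; "ee_pos": TCP position; "orientation": TCP orientation; "ft_force": force on the tool from outside, world axes, zero at the start; "moment": the same for the moment, N m; "width": finger opening in mm; "grasp_force": force on a finger pad.
Only numpy, scipy, OpenCV 4.12 (cv2) and the standard library are available. Lean on these libraries where they do the work, as an engineer would, in place of code of your own. Each camera call takes 0.05 s, during which the arm holds its last target. There are 200 camera calls.

## Working session

There is one attempt and no reset: what is moved stays moved. The work goes in short steps, Python scripts to look and compute and a shell command to move; the robot and the scene stay as the last step left them, time stands still between calls to the robot, and variables do not carry over. Pictures are saved under pics/ and viewed, at most 10 in all, crops included, and the job is handed in when it is done.

```bash
mkdir -p pics
python3 - <<'E'
from workcell import ctrl
import cv2
o=ctrl.get_obs();print(o)
for n in("scene","top"):
    print(n,ctrl.camera_model(n))
    cv2.imwrite(f"pics/{n}0.png",cv2.cvtColor(ctrl.get_image(n),cv2.COLOR_RGB2BGR))
E
```

```text
{'t': 0.0, 'qpos': array([ 1.31305388e+00,  4.23836854e-01,  1.63064747e+00,  1.69235000e-05,
        1.08860795e+00, -1.89854665e-02]), 'qvel': array([ 0.00069414, -0.00040518,  0.00102111,  0.00116314, -0.00072153,
       -0.00104707]), 'joint_torque': array([ 1.31157325e-03, -5.44615674e+01, -2.73674852e+01,  6.46082824e-02,
        2.26203469e-02, -1.43262837e-04]), 'ee_pos': array([147.63444278, 606.76142715, 221.92089569]), 'orientation': array([-3.74134180e-01, -3.11901103e+00,  2.32967480e-03]), 'ft_force': array([ 0.41654215, -0.96137639, -0.16596699]), 'moment': array([-0.0068733 , -0.01745819, -0.01032348]), 'grasp_force': 0.0, 'width': 87.54096760000519}
scene {'fx': 487.027611974838, 'fy': 487.027611974838, 'cx': 279.4641829331874, 'cy': 207.9090943878762, 'position': array([1043.90160814, -708.94491833, 1171.81673876]), 'attitude': array([0.68122521, 0.25735231, 0.63512355])}
top {'fx': 400.0309942080203, 'fy': 400.0309942080203, 'cx': 281.55720999047395, 'cy': 209.75697665766177, 'position': array([ 270.66534975,   -1.949684  , 1289.79042328]), 'attitude': array([ 0.11393607, -0.12636426, -1.54859481])}
```

View pics/scene0.png

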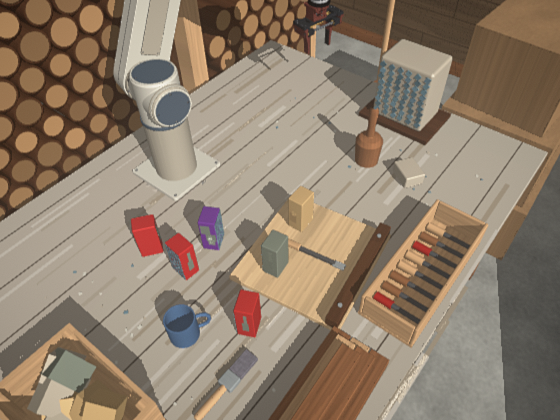

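View pics/top0.png

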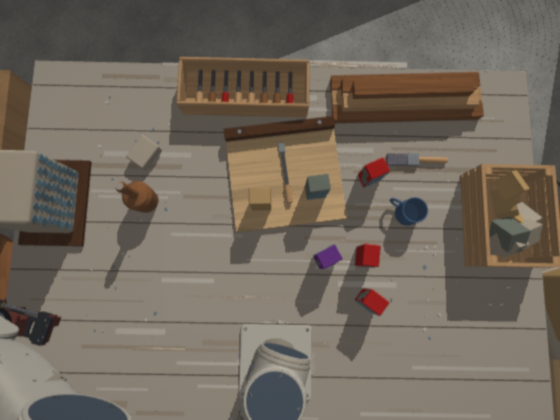

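Scene: the grey-green stone is at (275,254), the ochre one at (301,209). The look-alikes are red (146,235), (181,255), (248,313) and purple (210,228). Top: grey-green at (318,187), ochre at (260,198), stop along (225,132)–(335,125). The grey-green stone on the board is the one meant, and I'll confirm it in an enlarged crop.

Run:
```python
import cv2,numpy as np
a=cv2.imread("pics/top0.png")[110:240,215:355]; b=cv2.imread("pics/scene0.png")[180:330,225:395]
a=cv2.resize(a,None,fx=4.2,fy=4.2,interpolation=cv2.INTER_CUBIC)
b=cv2.resize(b,None,fx=4,fy=4,interpolation=cv2.INTER_CUBIC)
cv2.imwrite("pics/c_top.png",a);cv2.imwrite("pics/c_scene.png",b)
```

```text
(no output)
```

View pics/c_top.png

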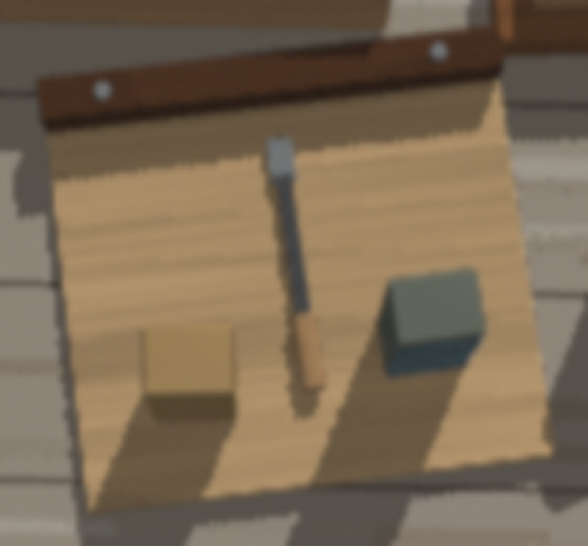

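View pics/c_scene.png

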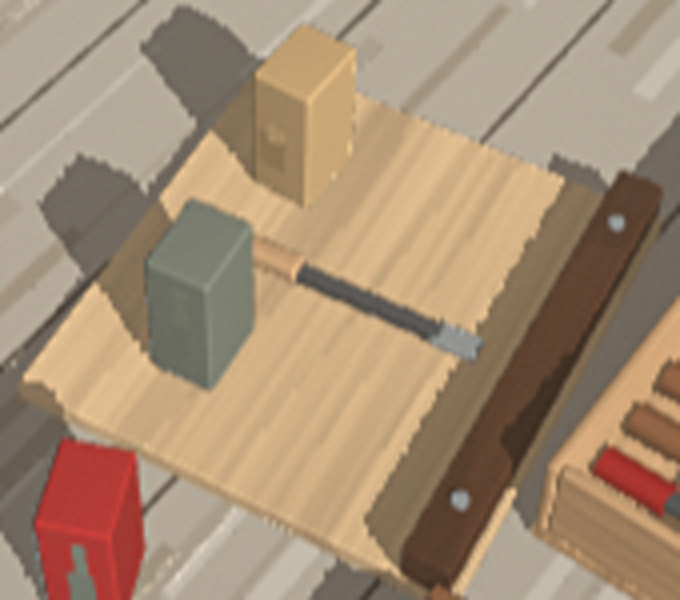

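The crops confirm it: the grey-green stone's blue-grey face points away from the stop. In the top crop its top corners are (393,281), (474,270), (482,331), (398,343). Board near corners are (90,512) and (552,455), and the stop foot runs (48,130)–(503,73). The ochre stone's near-top edge is at (148,393)–(234,393).

```bash
cat > h.py <<'E'
from workcell import ctrl
import numpy as np, cv2
from scipy.spatial.transform import Rotation as R
def w(name,px,z,m=None):
    m=m or ctrl.camera_model(name)
    px=np.atleast_2d(px); d=np.c_[(px[:,0]-m["cx"])/m["fx"],-(px[:,1]-m["cy"])/m["fy"],-np.ones(len(px))]
    d=R.from_rotvec(m["attitude"]).apply(d); p=m["position"]
    return p+d*((z-p[2])/d[:,2])[:,None]
def crop(px,s,x0,y0): return (np.array(px,float)+.5)/s-.5+[x0,y0]
E
python3 - <<'E'
from h import *
np.set_printoptions(precision=1,suppress=True)
ct=lambda p:crop(p,4.2,215,110); cs=lambda p:crop(p,4,225,180)
b=w("top",ct([(90,512),(552,455),(503,73),(48,130)]),18)[:,:2];print(b)
m=np.array([(-170,180),(-170,-180),(130,-180),(130,180)],float)
mc,bc=m.mean(0),b.mean(0);z=((m-mc)@[1,1j]).conj()@((b-bc)@[1,1j]);a=np.angle(z)
Rm=np.array([[np.cos(a),-np.sin(a)],[np.sin(a),np.cos(a)]]);t=bc-Rm@mc
print("board",t,"yaw deg",np.degrees(a),"resid",(m@Rm.T+t-b))
tb=lambda p:(p[:,:2]-t)@Rm
g=w("top",ct([(393,281),(474,270),(482,331),(398,343)]),143);print("top cam grey",g[:,:2],g.mean(0),"board",tb(g),tb(g).mean(0))
# scene: top corners of grey
g2=w("scene",cs([(190,200),(252,228),(207,292),(148,257)]),143);print("scene grey",g2[:,:2],g2.mean(0),"board",tb(g2).mean(0))
o=w("top",ct([(148,326),(234,326),(234,393),(148,393)]),143);print("ochre",tb(o),o.mean(0))
print("chisel",tb(w("top",ct([(280,140),(310,388)]),30)))
M=R.from_rotvec(ctrl.get_obs()["orientation"]).as_matrix();print(M)
E
```

```text
[[ 394.4  133.5]
 [ 444.8 -217.8]
 [ 749.4 -181. ]
 [ 694.9  177.1]]
board [590.7 -19.2] yaw deg 8.074693037306341 resid [[ 2.7  1.6]
 [ 2.8 -3.5]
 [-4.8  1.8]
 [-0.8  0.1]]
top cam grey [[ 548.5  -86. ]
 [ 557.5 -142.7]
 [ 514.  -148.3]
 [ 504.3  -89.8]] [ 531.1 -116.7  143. ] board [[ -51.2  -60.1]
 [ -50.2 -117.6]
 [ -94.1 -117. ]
 [ -95.4  -57.7]] [-72.7 -88.1]
scene grey [[ 505.1  -94.1]
 [ 552.8  -87.4]
 [ 561.8 -146.4]
 [ 513.4 -148.1]] [ 533.3 -119.   143. ] board [-70.9 -90.7]
ochre [[ -62.5  113.6]
 [ -69.7   54.2]
 [-116.7   59.8]
 [-109.5  118.8]] [489.8  53.9 143. ]
chisel [[  96.9    0.3]
 [-100.4    1.7]]
[[-1.   0.2 -0. ]
 [ 0.2  1.  -0. ]
 [ 0.  -0.  -1. ]]
```

```bash
python3 -m inch '[{"xyz":[-264,-314,0],"rot":[0,0,-0.379]},{"xyz":[-264,-314,0],"rot":[0,0,-0.379]},{"xyz":[-264,-314,0],"rot":[0,0,-0.379]},{"xyz":[-264,-314,0],"rot":[0,0,-0.379]},{"xyz":[-264,-314,0],"rot":[0,0,-0.379]},{"xyz":[-264,-314,0],"rot":[0,0,-0.379]},{"xyz":[-264,-314,0],"rot":[0,0,-0.379]},{"xyz":[-264,-314,0],"rot":[0,0,-0.379]},{"xyz":[-264,-314,0],"rot":[0,0,-0.379]},{"xyz":[-264,-314,0],"rot":[0,0,-0.379]},{"xyz":[-264,-314,0],"rot":[0,0,-0.379]},{"xyz":[-264,-314,0],"rot":[0,0,-0.379]}]' 168
cat >> h.py <<'E'
def delta(target,yaw):
    """shift in tool axes to world target; yaw = wanted heading of tool y (deg)"""
    o=ctrl.get_obs();M=R.from_rotvec(o["orientation"]).as_matrix()
    d=M.T@(np.array(target)-o["ee_pos"]); h=np.degrees(np.arctan2(M[1,1],M[0,1]))
    print("xyz",d.round(1),"rotz",round(-np.radians(yaw-h),3),"pos",o["ee_pos"].round(1),"tool y",M[:,1].round(3),"F",o["ft_force"].round(1),"w",o["width"])
def bw(x,y):
    c,s=np.cos(np.radians(8.07)),np.sin(np.radians(8.07)); return 590.7+c*x-s*y,-19.2+s*x+c*y
E
python3 -c "
from h import *
delta([*bw(-132,-89),222],98.1)"
```

```text
t: 1.1
ee_pos: [330.6, 238.2, 222.6]
orientation: [0.213, -3.134, 0.0]
ft_force: [-0.3, -0.1, -0.2]
width: 30.2
grasp_force: 0.0
xyz [ -91.3 -379.9    0.6] rotz -0.006 pos [330.6 238.2 222.6] tool y [-0.135  0.991  0.   ] F [-0.3 -0.1 -0.2] w 30.18041302878825
```

```bash
python3 -m inch '[{"xyz":[-91,-380,0],"rot":[0,0,-0.006]},{"xyz":[-91,-380,0],"rot":[0,0,-0.006]},{"xyz":[-91,-380,0],"rot":[0,0,-0.006]},{"xyz":[-91,-380,0],"rot":[0,0,-0.006]},{"xyz":[-91,-380,0],"rot":[0,0,-0.006]},{"xyz":[-91,-380,0],"rot":[0,0,-0.006]},{"xyz":[-91,-380,0],"rot":[0,0,-0.006]},{"xyz":[-91,-380,0],"rot":[0,0,-0.006]},{"xyz":[-91,-380,0],"rot":[0,0,-0.006]},{"xyz":[-91,-380,0],"rot":[0,0,-0.006]},{"xyz":[-91,-380,0],"rot":[0,0,-0.006]},{"xyz":[-91,-380,0],"rot":[0,0,-0.006]}]'
python3 -m inch '[{"xyz":[0,0,30],"rot":[0,0,0]},{"xyz":[0,0,60],"rot":[0,0,0]},{"xyz":[0,0,90],"rot":[0,0,0]},{"xyz":[0,0,97],"rot":[0,0,0]},{"xyz":[0,0,97],"rot":[0,0,0]}]'
python3 - <<'E'
from h import *
delta([*bw(-132,-89),125],98.1)
im=cv2.cvtColor(ctrl.get_image("scene"),cv2.COLOR_RGB2BGR)[150:330,200:400]
cv2.imwrite("pics/s1.png",cv2.resize(im,None,fx=3,fy=3,interpolation=cv2.INTER_CUBIC))
E
```

```text
t: 2.1
ee_pos: [473.4, -123.1, 222.1]
orientation: [0.229, -3.132, -0.001]
ft_force: [0.6, -0.3, -0.4]
width: 29.8
grasp_force: 0.0
t: 2.52
ee_pos: [471.4, -121.6, 124.0]
orientation: [0.233, -3.128, -0.003]
ft_force: [0.4, 0.2, 0.3]
width: 30.0
grasp_force: 0.0
xyz [-0.5 -4.4 -1. ] rotz 0.007 pos [ 471.4 -121.6  124. ] tool y [-0.148  0.989  0.002] F [0.4 0.2 0.3] w 30.04142952341916
```

View pics/s1.png

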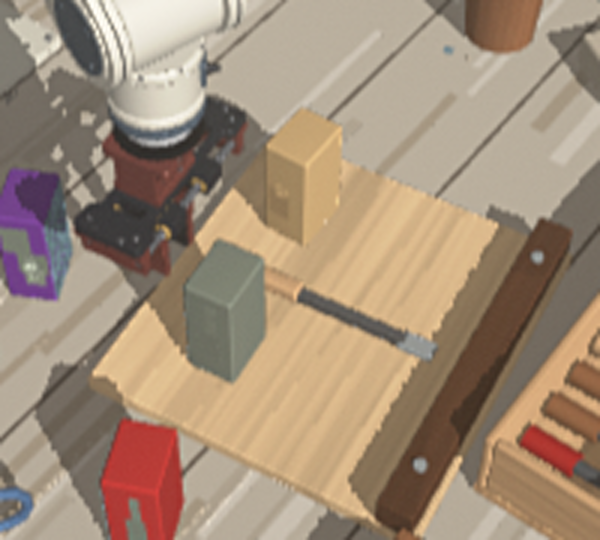

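The gripper at (140,210) sits behind the grey-green stone at (227,310) and clear of the ochre stone at (303,180). Next I creep forward to contact.

```bash
python3 -m inch '[{"xyz":[-6,-4,0],"rot":[0,0,0.007]},{"xyz":[-12,-4,0],"rot":[0,0,0.007]},{"xyz":[-16,-4,0],"rot":[0,0,0.007]},{"xyz":[-19,-4,0],"rot":[0,0,0.007]},{"xyz":[-22,-4,0],"rot":[0,0,0.007]},{"xyz":[-25,-4,0],"rot":[0,0,0.007]},{"xyz":[-28,-4,0],"rot":[0,0,0.007]},{"xyz":[-31,-4,0],"rot":[0,0,0.007]},{"xyz":[-34,-4,0],"rot":[0,0,0.007]},{"xyz":[-37,-4,0],"rot":[0,0,0.007]},{"xyz":[-40,-4,0],"rot":[0,0,0.007]}]'
```

```text
t: 3.48
ee_pos: [513.7, -122.0, 125.7]
orientation: [-0.218, 3.134, -0.0]
ft_force: [-1.4, 0.3, 1.6]
width: 30.1
grasp_force: 0.8
```

```bash
python3 -m inch '[{"xyz":[-4,0,0],"rot":[0,0,0]},{"xyz":[-8,0,0],"rot":[0,0,0]},{"xyz":[-12,0,0],"rot":[0,0,0]},{"xyz":[-16,0,0],"rot":[0,0,0]},{"xyz":[-20,0,0],"rot":[0,0,0]},{"xyz":[-24,0,0],"rot":[0,0,0]},{"xyz":[-28,0,0],"rot":[0,0,0]},{"xyz":[-31,0,0],"rot":[0,0,0]},{"xyz":[-33,0,0],"rot":[0,0,0]},{"xyz":[-35,0,0],"rot":[0,0,0]},{"xyz":[-37,0,0],"rot":[0,0,0]},{"xyz":[-39,0,0],"rot":[0,0,0]}]'
python3 - <<'E'
from h import *
im=cv2.cvtColor(ctrl.get_image("scene"),cv2.COLOR_RGB2BGR)[150:330,200:400]
cv2.imwrite("pics/s2.png",cv2.resize(im,None,fx=3,fy=3,interpolation=cv2.INTER_CUBIC))
E
```

```text
t: 4.48
ee_pos: [552.1, -116.5, 125.7]
orientation: [0.218, -3.134, -0.0]
ft_force: [-1.1, 0.1, -0.1]
width: 30.2
grasp_force: 0.0
```

View pics/s2.png

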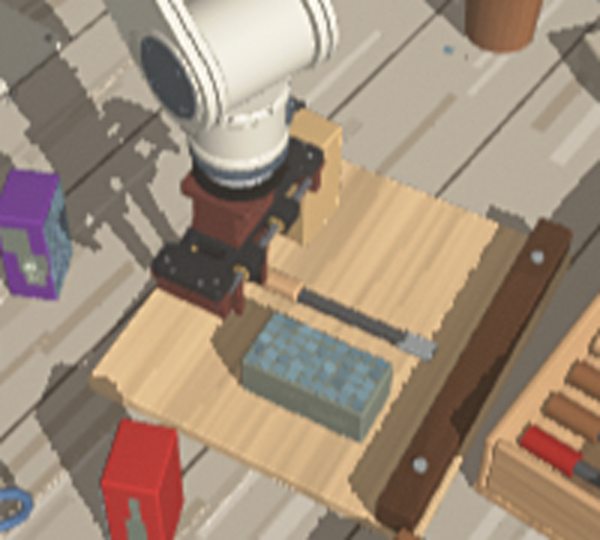

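It lies on its back. The tooled face corners in the crop are (272,313), (391,364), (361,413), (246,362), and the ochre stone is still standing.

Run:
```python
from h import *
np.set_printoptions(precision=1,suppress=True)
g=w("scene",crop([(272,313),(391,364),(361,413),(246,362)],3,200,150),68)
f=(g[0]+g[3])/2;t=(g[1]+g[2])/2;print(g[:,:2],f,t,np.degrees(np.arctan2(*(t-f)[[1,0]])))
c,s=np.cos(np.radians(8.07)),np.sin(np.radians(8.07))
for p in(f,t): 
    d=p[:2]-[590.7,-19.2];print("board",c*d[0]+s*d[1],-s*d[0]+c*d[1])
o=ctrl.get_obs()["ee_pos"];d=o[:2]-[590.7,-19.2];print("tcp board",c*d[0]+s*d[1],-s*d[0]+c*d[1])
delta([*bw(-75,-89),125],98.1)
```

```text
[[ 560.2  -85.4]
 [ 678.9  -64.5]
 [ 687.2 -122.7]
 [ 574.6 -142.5]] [ 567.4 -114.    68. ] [683.  -93.6  68. ] 9.989936552879172
board -36.36420431123686 -90.55261621596627
board 80.98175422859866 -86.61897291647723
tcp board -51.44530690226533 -91.01102992612736
xyz [23.6  2.   0.7] rotz -0.002 pos [ 552.5 -116.5  125.7] tool y [-0.1  1.  -0. ] F [-0.6  0.4 -0.7] w 29.865339335743137
```

```bash
python3 -m inch '[{"xyz":[17,0,0],"rot":[0,0,0]},{"xyz":[33,0,0],"rot":[0,0,0]},{"xyz":[33,0,25],"rot":[0,0,0]},{"xyz":[33,0,50],"rot":[0,0,0]},{"xyz":[33,0,75],"rot":[0,0,0]},{"xyz":[33,0,83],"rot":[0,0,0]},{"xyz":[33,0,83],"rot":[0,0,0]}]'
python3 -m inch '[{"xyz":[-8,0,0],"rot":[0,0,0]},{"xyz":[-16,0,0],"rot":[0,0,0]},{"xyz":[-22,0,0],"rot":[0,0,0]},{"xyz":[-26,0,0],"rot":[0,0,0]},{"xyz":[-30,0,0],"rot":[0,0,0]},{"xyz":[-34,0,0],"rot":[0,0,0]},{"xyz":[-38,0,0],"rot":[0,0,0]},{"xyz":[-42,0,0],"rot":[0,0,0]},{"xyz":[-46,0,0],"rot":[0,0,0]},{"xyz":[-50,0,0],"rot":[0,0,0]},{"xyz":[-54,0,0],"rot":[0,0,0]},{"xyz":[-58,0,0],"rot":[0,0,0]}]'
```

```text
t: 5.12
ee_pos: [517.8, -120.8, 40.9]
orientation: [0.218, -3.13, -0.002]
ft_force: [-0.1, -0.7, -0.4]
width: 30.3
grasp_force: 0.0
t: 6.12
ee_pos: [575.0, -112.9, 42.5]
orientation: [0.218, -3.13, -0.001]
ft_force: [-6.5, -0.5, 4.5]
width: 29.8
grasp_force: 3.2
```

```bash
python3 -m inch '[{"xyz":[-3,0,0],"rot":[0,0,0]},{"xyz":[-6,0,0],"rot":[0,0,0]},{"xyz":[-9,0,0],"rot":[0,0,0]},{"xyz":[-12,0,0],"rot":[0,0,0]},{"xyz":[-14,0,0],"rot":[0,0,0]},{"xyz":[-16,0,0],"rot":[0,0,0]},{"xyz":[-16,0,0],"rot":[0,0,0]}]'
python3 - <<'E'
from h import *
im=cv2.cvtColor(ctrl.get_image("scene"),cv2.COLOR_RGB2BGR)[230:330,270:400]
cv2.imwrite("pics/s3.png",cv2.resize(im,None,fx=5,fy=5,interpolation=cv2.INTER_CUBIC))
E
```

```text
t: 6.7
ee_pos: [591.4, -110.7, 42.5]
orientation: [0.219, -3.131, -0.001]
ft_force: [-4.8, -0.6, 3.0]
width: 30.1
grasp_force: 2.3
```

View pics/s3.png

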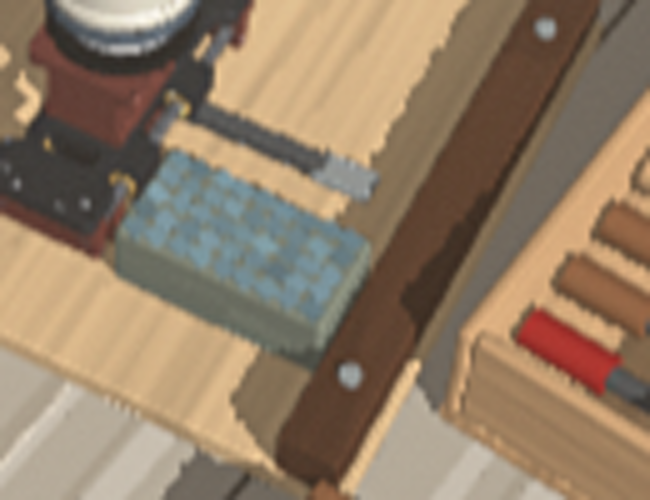

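The stone's top end, (370,245)–(320,350), is close to the stop and looks nearly parallel to it. I'll move slowly while watching the force.

```bash
python3 -m inch '[{"xyz":[-1.5,0,0],"rot":[0,0,0]},{"xyz":[-3,0,0],"rot":[0,0,0]},{"xyz":[-4,0,0],"rot":[0,0,0]},{"xyz":[-5,0,0],"rot":[0,0,0]},{"xyz":[-5,0,0],"rot":[0,0,0]}]'
python3 -m inch '[{"xyz":[-0.7,0,0],"rot":[0,0,0]},{"xyz":[-1.4,0,0],"rot":[0,0,0]},{"xyz":[-2,0,0],"rot":[0,0,0]},{"xyz":[-2,0,0],"rot":[0,0,0]}]'
```

```text
t: 7.17
ee_pos: [595.0, -110.2, 42.4]
orientation: [0.218, -3.129, -0.001]
ft_force: [-10.2, -1.8, 6.6]
width: 29.9
grasp_force: 5.1
t: 7.5
ee_pos: [594.9, -110.1, 42.2]
orientation: [0.218, -3.125, -0.002]
ft_force: [-15.9, -4.9, 11.6]
width: 29.8
grasp_force: 8.2
```

Contact with the stop: the TCP has stalled at 16 N. Next I'll check squareness.

Run:
```python
from h import *
print(ctrl.get_obs()["ft_force"],ctrl.get_obs()["moment"])
im=cv2.cvtColor(ctrl.get_image("scene"),cv2.COLOR_RGB2BGR)[230:330,270:400]
cv2.imwrite("pics/s4.png",cv2.resize(im,None,fx=6,fy=6,interpolation=cv2.INTER_CUBIC))
```

```text
[-15.86665532  -4.89638888  11.62619204] [-0.57070112  2.44099676  0.02898167]
```

View pics/s4.png

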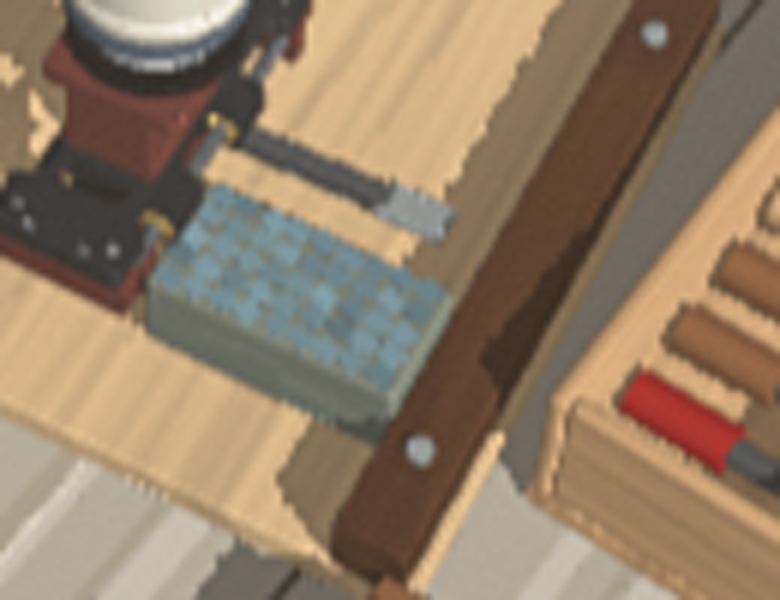

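Run:
```python
from h import *
np.set_printoptions(precision=1,suppress=True)
c6=lambda p:crop(p,6,270,230)
g=w("scene",c6([(450,297),(385,391),(150,292),(214,187)]),68)[:,:2]
s=w("scene",c6([(340,518),(630,12)]),53)[:,:2]
an=lambda d:np.degrees(np.arctan2(d[1],d[0]))
print(g,s)
print("top edge",an(g[0]-g[1])-90,"right side",an(g[1]-g[2]),"left side",an(g[0]-g[3]),"stop",an(s[1]-s[0])-90)
u=(s[1]-s[0])/np.linalg.norm(s[1]-s[0]);n=np.array([u[1],-u[0]])
print("dist to stop plane of top corners",(s[0]-g[:2])@n)
```

```text
[[ 724.   -62. ]
 [ 728.2 -119.1]
 [ 617.5 -141.2]
 [ 606.4  -78.4]] [[ 743.8 -173.9]
 [ 698.7  135.8]]
top edge 4.2547548779701 right side 11.283068613257761 left side 7.94664108563755 stop 8.283723413245212
dist to stop plane of top corners [3.5 7.5]
```

Both fingers are flush on the foot end at yaw 8.0°, and the stop measures about 8.2°. Next: back off, raise the arm and check from above.

```bash
python3 -m inch '[{"xyz":[2,0,0],"rot":[0,0,0]},{"xyz":[6,0,0],"rot":[0,0,0]},{"xyz":[15,0,0],"rot":[0,0,0]},{"xyz":[30,0,0],"rot":[0,0,0]},{"xyz":[50,0,0],"rot":[0,0,0]},{"xyz":[70,0,0],"rot":[0,0,0]},{"xyz":[70,0,-40],"rot":[0,0,0]},{"xyz":[70,0,-80],"rot":[0,0,0]},{"xyz":[70,0,-120],"rot":[0,0,0]},{"xyz":[110,0,-120],"rot":[0,0,0]},{"xyz":[150,0,-120],"rot":[0,0,0]},{"xyz":[150,0,-120],"rot":[0,0,0]}]'
python3 - <<'E'
from h import *
a=cv2.cvtColor(ctrl.get_image("top"),cv2.COLOR_RGB2BGR)[115:215,225:345];b=cv2.cvtColor(ctrl.get_image("scene"),cv2.COLOR_RGB2BGR)[220:320,275:370]
cv2.imwrite("pics/f.png",np.hstack([cv2.resize(a,(400*6//5,400),interpolation=cv2.INTER_CUBIC)[:,80:],cv2.resize(b,(380,400),interpolation=cv2.INTER_CUBIC)]))
E
```

```text
t: 8.55
ee_pos: [443.8, -129.9, 162.3]
orientation: [0.217, -3.129, -0.002]
ft_force: [-0.0, 0.3, -1.0]
width: 30.0
grasp_force: 0.0
```

View pics/f.png

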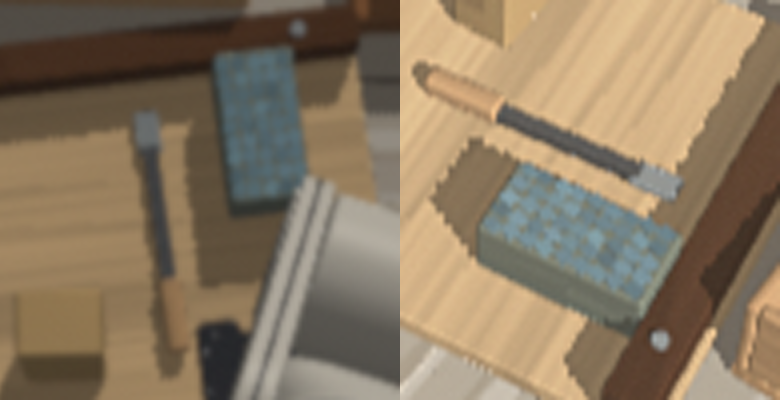

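The stone lies tooled face up against the stop. In the left panel (top view) its face corners are (214,55), (291,47), (306,196), (230,206), with no board visible between it and the stop. The ochre stone and the chisel are unmoved. A numeric check follows.

Run:
```python
from h import *
np.set_printoptions(precision=1,suppress=True)
k=lambda p:crop(np.array(p)+[80,0],4,225,115); q=lambda p:crop(np.array(p)-[400,0],4,275,220)
an=lambda d:np.degrees(np.arctan2(d[1],d[0]))
s=np.array([(749.4,-181),(694.9,177.1)]);u=(s[1]-s[0])/np.linalg.norm(s[1]-s[0]);n=np.array([u[1],-u[0]])
print("stop",an(s[1]-s[0])-90)
for g in (w("top",k([(214,55),(291,47),(306,196),(230,206)]),68)[:,:2], w("scene",q([(683,236),(637,299),(480,234),(524,163)]),68)[:,:2]):
    print(g,"edges",an(g[0]-g[1])-90,an(g[3]-g[2])-90,an(g[1]-g[2]),an(g[0]-g[3]),"gap",(s[0]-g[:2])@n)
```

```text
stop 8.653561645859398
[[ 723.5  -58. ]
 [ 731.5 -119.5]
 [ 609.1 -131.9]
 [ 599.8  -72.1]] edges 7.42397579615124 8.88171458386742 5.768935625230086 6.4773858980916454 gap [7.1 8.4]
[[ 724.9  -59.5]
 [ 727.9 -117.9]
 [ 617.3 -140.8]
 [ 606.4  -76.7]] edges 2.9440503296426215 9.635597857723667 11.674704970972105 8.298778762247109 gap [ 6.  11.8]
```

Pixel noise leaves the gap uncertain by a few mm. Time is plentiful, so I'll look straight down with the wrist camera.

Run:
```python
from h import *
m=ctrl.camera_model("wrist");print(m, R.from_rotvec(m["attitude"]).as_matrix().round(2)); 
o=ctrl.get_obs()["ee_pos"];print(m["position"]-o)
# target: camera above the joint (728,-89), 
t=np.array([728,-89])-(m["position"]-o)[:2];delta([*t,260],98.1)
```

```text
{'fx': 355.91634928276994, 'fy': 355.91634928276994, 'cx': 281.94712772973946, 'cy': 216.29674268977814, 'position': array([ 367.44367019, -142.81421806,  325.27646082]), 'attitude': array([-0.22667064, -0.2605802 ,  1.69381319])} [[-0.14 -0.94 -0.3 ]
 [ 0.99 -0.13 -0.04]
 [ 0.   -0.3   0.95]]
[-82.63311271 -11.97234292 162.16692428]
xyz [-364.6    3.6  -96.5] rotz -0.003 pos [ 450.1 -130.8  163.1] tool y [-0.138  0.99  -0.   ] F [0.3 0.5 0.8] w 30.029741985457893
```

```bash
python3 -m inch '[{"xyz":[0,0,-40],"rot":[0,0,0]},{"xyz":[-30,0,-75],"rot":[0,0,0]},{"xyz":[-65,0,-85],"rot":[0,0,0]},{"xyz":[-105,0,-85],"rot":[0,0,0]},{"xyz":[-145,0,-85],"rot":[0,0,0]},{"xyz":[-185,0,-85],"rot":[0,0,0]},{"xyz":[-225,0,-85],"rot":[0,0,0]},{"xyz":[-265,0,-85],"rot":[0,0,0]},{"xyz":[-305,0,-85],"rot":[0,0,0]},{"xyz":[-345,0,-85],"rot":[0,0,0]},{"xyz":[-345,0,-85],"rot":[0,0,0]},{"xyz":[-345,0,-85],"rot":[0,0,0]}]'
python3 - <<'E'
from h import *
m=ctrl.camera_model("wrist");im=ctrl.get_image("wrist");np.save("m.npy",m,allow_pickle=True)
print(m["position"])
cv2.imwrite("pics/wr.png",cv2.cvtColor(im,cv2.COLOR_RGB2BGR))
E
```

```text
t: 9.65
ee_pos: [794.9, -81.7, 245.1]
orientation: [0.221, -3.133, -0.0]
ft_force: [-0.5, -0.3, -0.0]
width: 29.9
grasp_force: 0.0
[712.54636719 -93.98406572 407.39550295]
```

View pics/wr.png

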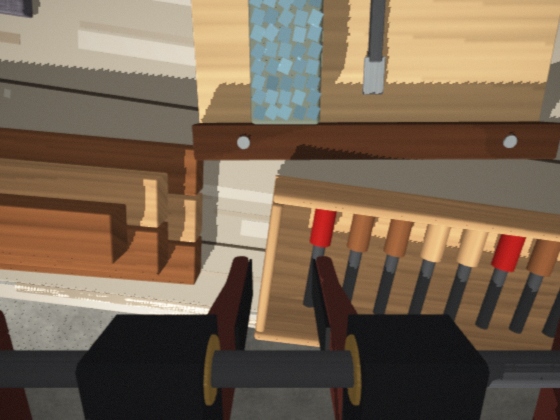

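The wrist view from directly above shows the stone's top end (250–320, row ~123) flush with the stop's near edge (row ~124). There is no gap and it is square. Nothing is touching the robot, so I'm handing it in.

```bash
python3 -c "
from workcell import ctrl
print(ctrl.close_job())"
```

```text
the job is handed in; nothing more can be done
None
```

I pushed the grey-green stone onto its back, tooled face up, then slid it square against the stop and handed the job in; the ochre stone is still standing and the chisel is where it was, but I did not re-measure the mallet, mug, offcut or brush, and no verdict came back.

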